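# Turn the press plate over against the turning stop

### The arm

A 6-joint arm with a two-finger parallel gripper is mounted at the origin on a cart in front of the work surface, level with it; the furniture and walls round the work are solid. World frame = base frame: x ahead of the robot, y to its left, z up, the work surface at z = 0. Lengths are in mm, angles in rad, forces in N, time in s.
With the tool pointing down it reaches from about 300 to 775 mm from the base axis. Payload 14.6 kg.
Tool frame: the origin (TCP) lies between the finger pads; the fingertips stand 25 mm ahead of it and the grasp point (between the pads) lies 6 mm ahead of it; z points along the fingers, y is the line along which they close (so a half turn about z gives the same grasp; the last joint's range is limited). The gripper opens to 94 mm and grips with 3 to 60 N. Pads are 16 mm wide; open, the fingers measure 119 mm over their backs; the gripper's body (75 mm by 177 mm) begins 78 mm behind the grasp point.
Start: joints at [-1.177, 0.3, 1.521, -0, 1.321, -0.067], TCP at [244.558, -492.627, 230.446] pointing down, gripper open.
Joint ranges: [-3.03, 3.03], [-0.79, 2.21], [0.23, 2.52], [-1.04, 4.18], [0, 3.07], [-2.55, 2.55]. Speed limits (rad/s): [2.22, 2.22, 2.57, 3.14, 3.14, 3.14].

### API

Orientations are given as [roll, pitch, yaw] about the fixed x, y, z axes, in that order (R = Rz(yaw) Ry(pitch) Rx(roll)).
In Python, from cell import manip gives the robot as it stands. The module is installed in compiled form; this text tells all that it offers.
- The arm moves only by the tool step_arm, never from a script. Its argument "series" is one flat list of numbers, 5 for each row, row after row: the shift along the world's x, y, z in mm, then the turn about the world's z in rad, then the closure, from 0 (fully open) to 1 (shut). In form: [dx, dy, dz, spin, jaw, dx, dy, dz, spin, jaw, ...]. A call has 1 to 20 rows; each row shifts and turns the commanded pose from where the row before left it; what a row does not reach is not made up. A row lasts 1/8 s, in which the tool goes at most 62.5 mm and 10.7 degrees, less where a joint would pass 70% of its speed; a pose out of reach is approached as far as the arm can. A call is refused whole if a number of a shift passes 62.5 or a number of a turn 0.188, either way. A call with a gripper value outside its range is refused whole. The fingers move at their own pace and stop on an object; "squeeze" is the grip in N (left out, the last holds). Time passes only in rows, so rows that do not move let the fingers close. It gives the time, the measured TCP pose, the force, the opening and the grip force at its end, in the units of the state.
- manip.read_state(): the state, without advancing time (a new reading comes with each control period).
- manip.camera(name): name is "side" or "top"; returns (picture, depth): 384x512x3 uint8, blue, green, red; 384x512 float32, mm along the optical axis (not along the pixel's ray), 0 where there is no reading.
- manip.camera_info(name): a dict with "fovy" (degrees; the focal length in pixels is half the picture's height over the tangent of half this angle, whatever the lens; pixels are square), "cx", "cy" (the principal point, pixels), "eye" and "orientation" of the camera in the world. Camera axes: x right, y down, z forward; pixel columns grow to the right and rows downward; lengths in mm; the calibration is good to about 2 mm. A picture is of the moment at which its call begins. camera_info takes no time and is no camera call.
- manip.sign_off(): hands the job in; it is judged then, once.
The state is a dict: "clock": time; "joints": joint angles; "qd": joint speeds; "effort": joint torques, N m; "eef_pos": TCP position; "eef_rot": TCP orientation; "wrist_force": force on the tool from outside, world axes, zero at the start; "moment": the same for the moment, N m; "finger_gap": finger opening in mm; "finger_force": force on a finger pad.
Only numpy, scipy, OpenCV 4.12 (cv2) and the standard library are available. Lean on these libraries where they do the work, as an engineer would, in place of code of your own. Each camera call takes 0.05 s, during which the arm holds its last target. There are 200 camera calls.

### The job

Turn the white acrylic press plate over, so that its underside can be inspected: push it along the bench against the curved front of the orange and steel turning stop until it rides up and stands leaning on the stop, then push its top edge from behind, back towards you, so that it topples over and lies flat, upside down, on the bench in front of the stop. Only push it with the fingers: do not pick it up or carry it; one of its long edges stays down on the bench or at the foot of the stop all the time. Leave the bottle, the black loupe and the heat sink where they stand.

Things in the scene. Friction and masses are not known exactly. Their poses are not given: they have to be found in the camera images.
- stop: Turning stop fixed to the bench, orange with slippery steel facing: two upright cheeks, each 36 mm wide (y), with an open gap of 56 mm between. Origin on the bench, mid-width, below the upright wall face; +x is the way to push the plate, z up. The cheeks' front curves up from the bench at x = -27 mm (about 40 degrees) to upright at x = 0, 50 mm high. Cheek tops: 62 mm high, x = 0 to 12 mm.
- stop_back (a point): Middle of the gap at the back face of the cheeks, level with their tops (62 mm above the bench). Behind the cheeks a foot 8 mm high, with two ribs 39 mm high, reaches 28 mm further back; beyond it and above it all is free. Axes as the stop's.
- plate: Loose white acrylic frame, 95 mm (x) x 70 mm (y), 10 mm thick, about 60 g, open in the middle (44 x 34 mm; borders along the long edges 18 mm wide). Origin in the centre of its underside; z up at the start, down once turned over. Starts flat on the bench in front of the stop, a long edge within about 12 degrees of parallel to it.
- plate_center (a point): Centre of the plate, half-way through its thickness; axes as the plate's. Pushed up with its lower edge at the toe of the curve, the plate leans on the cheeks at about 65 degrees from level, its top edge about 65 mm high, and stays there by itself when the fingers leave.
- plate_edge_a (a point): Middle of the plate's long edge at its +y side, half-way up its thickness. Pushed square at the rear long edge with upright fingers whose tips are 1 to 4 mm above the bench, the plate rides up with a few newtons; higher tips slip onto the rear edge and jam it.
- plate_edge_b (a point): Middle of the plate's long edge at its -y side, half-way up its thickness.
- flux_bottle: Small brown dropper bottle with a black tip, 31 mm across, 81 mm high; stands near the work, a bystander. Origin at the centre of its base.
- loupe: Black eye loupe, 37 mm across, 41 mm high; stands near the work, a bystander. Origin at the centre of its base.
- heat_sink: Silver finned heat sink, 36 x 44 mm, 19 mm high; lies near the work, a bystander. Origin at the centre of its base.
Things that resemble listed ones, but are neither listed nor needed, are in the scene too. There is more than one size of the plate; the job needs the larger.

How it is judged:
By the outcome, as a careful person would: the job done as asked, in the order asked, and still so for the second after the job is handed in, with the robot touching nothing.
It also fails if it takes over 51 s, if anything falls off the work surface, if the arm or the gripper's body presses on something with over 40 N, if the wrist force passes 120 N, or if a joint passes its speed limit or range.

## Working session

There is one attempt and no reset: what is moved stays moved. The work goes in short steps, Python scripts to look and compute and a tool call to move; the robot and the scene stay as the last step left them, time stands still between calls to the robot, and variables do not carry over. Pictures are saved under pics/ and viewed, at most 10 in all, crops included, and the job is handed in when it is done.

Besides the shell and the picture viewer there is one more tool, called after "Request:" as a command line: name --argument value ..., lists and objects as JSON in quotes. step_arm: Moves the arm, as the interface text tells. Its arguments: {"type":"object","properties":{"series":{"type":"array"},"squeeze":{"type":"number"}},"required":["series"]}

```bash
mkdir -p pics
cat > h.py <<'E'
import numpy as np, cv2
from cell import manip
def grab(n):
    p,d=manip.camera(n); return p,d,manip.camera_info(n)
def R(i):
    o=np.array(i["orientation"],float)
    if o.shape==(3,3): return o
    from scipy.spatial.transform import Rotation as S
    return S.from_euler('xyz',o).as_matrix()
def rays(i,uv):
    f=192/np.tan(np.radians(i["fovy"])/2); uv=np.atleast_2d(uv).astype(float)
    return np.c_[(uv-[i["cx"],i["cy"]])/f,np.ones(len(uv))]@R(i).T
def onz(i,uv,z):
    r=rays(i,uv); e=np.array(i["eye"]); return e+r*((z-e[2])/r[:,2])[:,None]
def cloud(i,d):
    v,u=np.mgrid[:384,:512]; uv=np.c_[u.ravel(),v.ravel()]
    return (np.array(i["eye"])+rays(i,uv)*d.reshape(-1,1)).reshape(384,512,3)
E
python3 - <<'E'
from h import *
for n in("top","side"):
    p,d,i=grab(n); print(n,i); cv2.imwrite(f"pics/{n}0.png",p); np.savez(n+"0.npz",p=p,d=d)
print(manip.read_state())
E
```

```text
top {'fovy': 55.32354802602405, 'cx': 254.10297962027997, 'cy': 188.56249814825742, 'eye': array([453.73038507, -25.33487949, 920.16309608]), 'orientation': array([-2.98824383,  0.03018295, -1.54094156])}
side {'fovy': 46.133912777114695, 'cx': 256.44019701107584, 'cy': 193.21213423086576, 'eye': array([ 355.51820612, -753.38173922,  433.27744363]), 'orientation': array([-2.00792334,  0.00488076, -0.27748862])}
{'clock': 0.1, 'joints': array([-1.17661887e+00,  3.00432913e-01,  1.52148037e+00, -3.99024762e-05,
        1.32070465e+00, -6.65864013e-02]), 'qd': array([-0.00092157, -0.00221829, -0.00059278,  0.0010101 , -0.00129286,
        0.00082722]), 'effort': array([ 7.98568253e-04, -5.32645333e+01, -3.53280294e+01,  7.08952686e-02,
        2.35057133e-02, -9.02219108e-05]), 'eef_pos': array([ 244.46774745, -492.4625827 ,  229.9498664 ]), 'eef_rot': array([-3.14056707e+00, -2.96541123e-05,  4.60773738e-01]), 'wrist_force': array([ 0.22557831, -0.89025537, -0.41608022]), 'moment': array([ 0.05093744, -0.01843417,  0.003243  ]), 'finger_force': 0.0, 'finger_gap': 94.06207631639346}
```

View pics/top0.png

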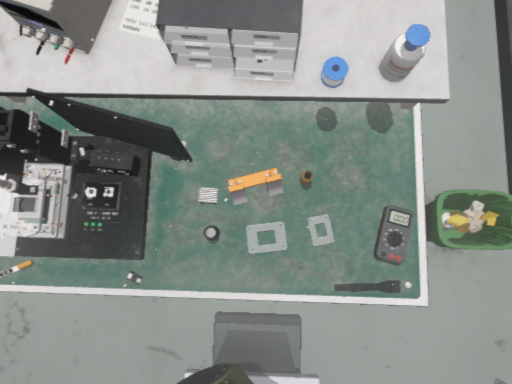

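View pics/side0.png

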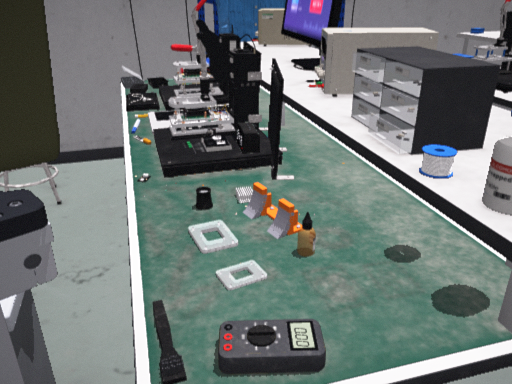

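The top view shows the larger plate at about (267,237), the smaller frame at (320,230), the stop at (255,182), the loupe at (211,233), the heat sink at (208,195) and the bottle at (306,177). The side view agrees. Next I measure both frames' sizes and the stop.

Run:
```python
from h import *
i=manip.camera_info("top"); z=np.load("top0.npz"); p,d=z["p"],z["d"]
hsv=cv2.cvtColor(p,cv2.COLOR_BGR2HSV); P=cloud(i,d)
def cont(m,box,zz,nm):
    x0,y0,x1,y1=box; mm=np.zeros_like(m); mm[y0:y1,x0:x1]=m[y0:y1,x0:x1]
    cs,_=cv2.findContours(mm,cv2.RETR_EXTERNAL,cv2.CHAIN_APPROX_NONE); c=max(cs,key=cv2.contourArea)
    w=onz(i,c[:,0],zz)[:,:2]; r=cv2.minAreaRect(w.astype(np.float32))
    print(nm,"z",np.median(P[mm>0][:,2]).round(1),"rect",np.round(r[0],1),np.round(r[1],1),round(r[2],1)); 
    print(cv2.boxPoints(r).round(1).tolist()); return mm
wh=((hsv[...,1]<60)&(hsv[...,2]>140)).astype(np.uint8)*255
cont(wh,(240,214,296,262),10,"big"); cont(wh,(300,208,340,250),10,"small")
og=((hsv[...,0]<22)&(hsv[...,1]>150)&(hsv[...,2]>120)).astype(np.uint8)*255
m=cont(og,(220,160,290,200),62,"orange")
Q=P[160:210,220:295].reshape(-1,3)
t=Q[Q[:,2]>57]; r=cv2.minAreaRect(t[:,:2].astype(np.float32)); print("tops",len(t),r,t.mean(0)); print(cv2.boxPoints(r).round(1).tolist())
for n,b in dict(bottle=(296,160,318,195),loupe=(200,222,222,246),sink=(194,182,222,206)).items():
    q=P[b[1]:b[3],b[0]:b[2]].reshape(-1,3); q=q[(q[:,2]>8)&(q[:,2]<100)]; print(n,q.min(0).round(),q.max(0).round())
print("big", [np.round(x,0) for x in (P[237,250],P[237,285],P[300,267])])
a=cv2.resize(p[150:270,190:350],None,fx=4,fy=4,interpolation=2)
cv2.imwrite("pics/crop.png",a)
```

```text
big z 10.7 rect [474.6 -26.4] [72.6 97.9] 8.0
[[431.79998779296875, 17.0], [445.3999938964844, -79.9000015258789], [517.2999877929688, -69.80000305175781], [503.70001220703125, 27.100000381469727]]
small z 8.1 rect [ 495.6 -158.1] [71.6 58.6] 12.5
[[454.29998779296875, -137.1999969482422], [466.8999938964844, -194.39999389648438], [536.9000244140625, -179.0], [524.2000122070312, -121.80000305175781]]
orange z 38.9 rect [624.2 -35.8] [14.6  7.1] 1.3
[[616.7999877929688, -32.400001525878906], [617.0, -39.599998474121094], [631.5, -39.20000076293945], [631.4000244140625, -32.099998474121094]]
tops 175 ((554.5772705078125, -28.67894744873047), (161.58583068847656, 120.89288330078125), 34.903350830078125) [582.45682469  -0.93689976 165.56262821]
[[453.70001220703125, -25.299999237060547], [522.9000244140625, -124.5], [655.4000244140625, -32.0], [586.2000122070312, 67.0999984741211]]
bottle [ 607. -137.    8.] [ 638. -107.   86.]
loupe [465.  90.   8.] [497. 122.  45.]
sink [557.  99.   8.] [591. 143.  24.]
big [array([473.,  13.,   9.]), array([475., -73.,   9.]), array([323., -33.,   3.])]
```

View pics/crop.png

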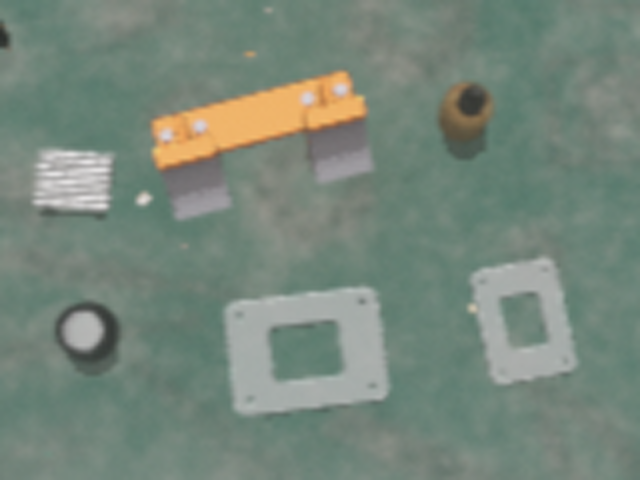

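Candidates: the frame at top-view pixel (267,237), 98x73 mm measured, and the one at (320,230), 72x59 mm measured. The first matches 95x70, so it is the plate; the crop confirms it sits in front of the stop. Now the stop pose.

Run:
```python
from h import *
i=manip.camera_info("top"); z=np.load("top0.npz"); p,d=z["p"],z["d"]; P=cloud(i,d)
box=np.zeros((384,512),bool); box[160:208,220:295]=1
for lo,hi in((54,72),):
    m=box&(P[...,2]>lo)&(P[...,2]<hi); t=P[m]; r=cv2.minAreaRect(t[:,:2].astype(np.float32)); print("tops",len(t),r,np.median(t[:,2])); print(cv2.boxPoints(r).round(1).tolist())
hsv=cv2.cvtColor(p,cv2.COLOR_BGR2HSV)
og=box&(hsv[...,0]<25)&(hsv[...,1]>110)&(hsv[...,2]>100)
q=P[og]; print(len(q), np.percentile(q,[2,50,98],axis=0).round())
# pixel corners from crop (x4, offset 190,150)
c=lambda a:np.array(a)/4.+[190,150]
print("tops front edge z62",onz(i,c([[156,166],[217,152],[308,130],[367,118]]),62).round(1).tolist())
print("toe z0",onz(i,c([[178,220],[231,207],[320,182],[373,170]]),0).round(1).tolist())
print("back z8",onz(i,c([[152,120],[348,72]]),39).round(1).tolist())
ps=manip.camera_info("side"); zs=np.load("side0.npz"); S=cloud(ps,zs["d"])
h=cv2.cvtColor(zs["p"],cv2.COLOR_BGR2HSV); b=np.zeros((384,512),bool); b[175:245,240:302]=1
q=S[b&(h[...,0]<25)&(h[...,1]>110)&(h[...,2]>100)]; t=q[q[:,2]>58]
print("side",len(q),len(t)); r=cv2.minAreaRect(t[:,:2].astype(np.float32)); print(r, cv2.boxPoints(r).round(1).tolist())
```

```text
tops 164 ((599.8486938476562, 3.1569900512695312), (12.77504825592041, 126.6589584350586), 16.693655014038086) 62.65269191558633
[[575.5, 62.0], [611.9000244140625, -59.29999923706055], [624.2000122070312, -55.70000076293945], [587.7999877929688, 65.69999694824219]]
590 [[581. -51.   3.]
 [614.   9.  10.]
 [643.  68.  65.]]
tops front edge z62 [[577.0, 63.9, 62.0], [586.4, 28.0, 62.0], [600.9, -25.7, 62.0], [609.0, -60.5, 62.0]]
toe z0 [[551.8, 55.0, 0.0], [561.0, 21.8, 0.0], [578.4, -34.1, 0.0], [586.9, -67.5, 0.0]]
back z8 [[608.7, 69.9, 39.0], [641.5, -49.3, 39.0]]
side 737 135
((502.8193359375, -353.834716796875), (848.5060424804688, 73.34318542480469), 74.70281982421875) [[355.5, -753.4000244140625], [426.29998779296875, -772.7000122070312], [650.0999755859375, 45.70000076293945], [579.4000244140625, 65.0999984741211]]
```

Request:
step_arm --series '[13.4,38,-5,-0.0267,0.36,13.4,38,-5,-0.0267,0.36,13.4,38,-5,-0.0267,0.36,13.4,38,-10,-0.0267,0.36,13.4,38,-10,-0.0267,0.36,13.4,38,-10,-0.0267,0.36,13.4,38,-10,-0.0267,0.36,13.4,38,-15,-0.0267,0.36,13.4,38,-15,-0.0267,0.36,13.4,38,-15,-0.0267,0.36,13.4,38,-15,-0.0267,0.36,13.4,38,-15,-0.0267,0.36,0,0,0,0,0.36,0,0,0,0,0.36]'

```text
clock: 1.85
eef_pos: [405.3, -36.9, 100.5]
eef_rot: [3.142, 0.0, 0.141]
wrist_force: [0.0, -0.5, 0.6]
finger_gap: 59.7
finger_force: 0.0
```

Request:
step_arm --series '[0,0,-25,0,0.36,0,0,-20,0,0.36,0,0,-15,0,0.36,0,0,-10,0,0.36,0,0,-3,0,0.36,0,0,0,0,0.36,0,0,0,0,0.36]'

```text
clock: 2.72
eef_pos: [405.6, -36.7, 27.9]
eef_rot: [3.141, -0.001, 0.14]
wrist_force: [-0.4, 0.7, 0.4]
finger_gap: 59.7
finger_force: 0.0
```

Run:
```python
from h import *
p,d,i=grab("side"); cv2.imwrite("pics/s1.png",cv2.resize(p[140:300,130:370],None,fx=3,fy=3,interpolation=2)); s=manip.read_state(); print(s["eef_pos"],s["wrist_force"])
```

```text
[405.60846206 -36.68358273  27.8575781 ] [ 0.06593704 -0.65797305  0.03247556]
```

View pics/s1.png

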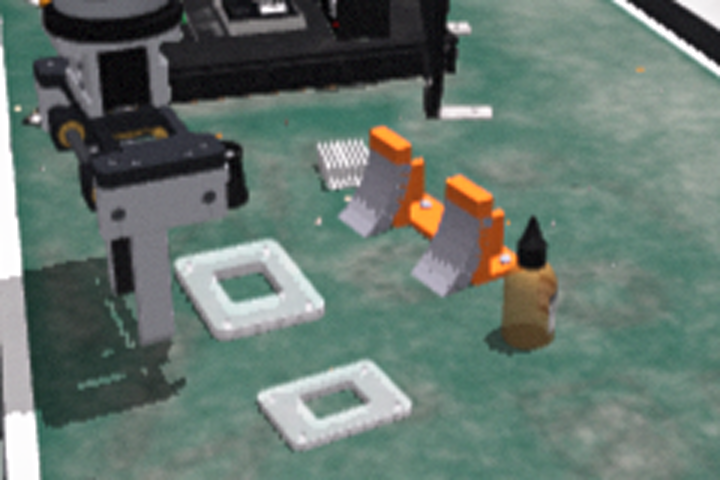

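Request:
step_arm --series '[5,0.8,-0.5,0,0.36,5,0.8,0,0,0.36,5,0.8,0,0,0.36,5,0.8,0,0,0.36,4,0.6,0,0,0.36,4,0.6,0,0,0.36,4,0.6,0,0,0.36,4,0.6,0,0.013,0.36,4,0.6,0,0.013,0.36,4,0.6,0,0.013,0.36,4,0.6,0,0.013,0.36,4,0.6,0,0.013,0.36,4,0.6,0,0.013,0.36,4,0.6,0,0.013,0.36,4,0.6,0,0.013,0.36,4,0.6,0,0.013,0.36,4,0.6,0,0.013,0.36,0,0,0,0,0.36]'

```text
clock: 5.03
eef_pos: [477.6, -25.6, 26.9]
eef_rot: [3.142, -0.0, 0.271]
wrist_force: [-0.1, 0.1, -0.8]
finger_gap: 59.8
finger_force: 0.0
```

Run:
```python
from h import *
p,d,i=grab("top"); cv2.imwrite("pics/t2.png",cv2.resize(p[140:300,180:350],None,fx=3.5,fy=3.5,interpolation=2)); s=manip.read_state(); print(s["eef_pos"],s["wrist_force"])
```

```text
[477.41073926 -25.59694616  26.90761772] [-0.00308384  0.11603688 -0.46679909]
```

View pics/t2.png

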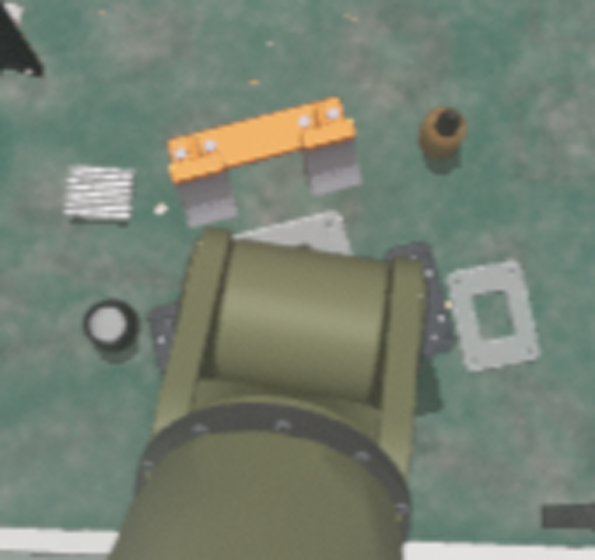

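Request:
step_arm --series '[3.9,1,0,0,0.36,3.9,1,0,0,0.36,3.9,1,0,0,0.36,3.9,1,0,0,0.36,3.9,1,0,0,0.36,3.9,1,0,0,0.36,3.9,1,0,0,0.36,3.9,1,0,0,0.36]'

```text
clock: 6.08
eef_pos: [508.8, -17.6, 26.9]
eef_rot: [-3.142, 0.0, 0.27]
wrist_force: [-1.3, -0.2, 0.2]
finger_gap: 60.4
finger_force: 0.5
```

Request:
step_arm --series '[3.9,1,0,0,0.36,3.9,1,0,0,0.36,3.9,1,0,0,0.36,3.9,1,0,0,0.36,3.9,1,0,0,0.36]'

```text
clock: 6.7
eef_pos: [528.4, -12.6, 27.0]
eef_rot: [3.142, -0.0, 0.27]
wrist_force: [-0.4, 0.3, -0.8]
finger_gap: 60.5
finger_force: 0.4
```

Run:
```python
from h import *
p,d,i=grab("side"); cv2.imwrite("pics/s3.png",cv2.resize(p[140:300,150:350],None,fx=3.5,fy=3.5,interpolation=2)); s=manip.read_state(); print(s["eef_pos"],s["wrist_force"])
```

```text
[528.74475647 -12.46874313  27.03389101] [-1.0091639   0.67700443 -0.1388513 ]
```

View pics/s3.png

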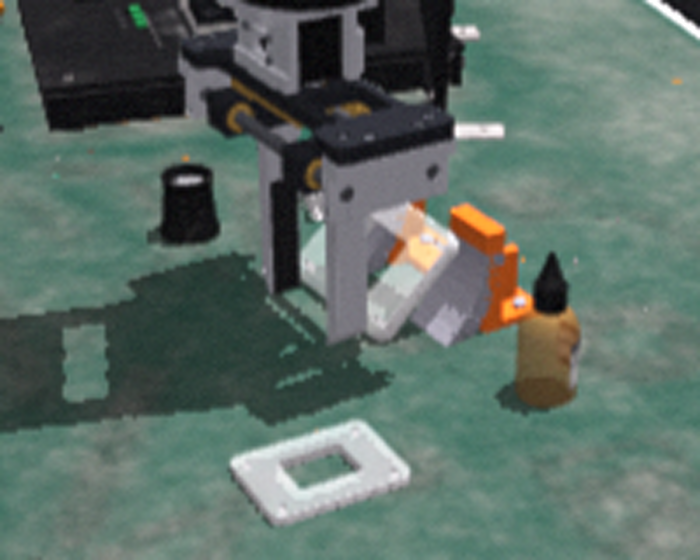

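The plate is riding up the cheeks; in the crop its rear edge is at about (380,335) and its top at (455,240). Continuing.

Request:
step_arm --series '[3.9,1,0,0,0.36,3.9,1,0,0,0.36,3.9,1,0,0,0.36,2.9,0.8,0,0,0.36,0,0,0,0,0.36]'

```text
clock: 7.38
eef_pos: [542.9, -8.8, 27.0]
eef_rot: [3.142, -0.0, 0.271]
wrist_force: [0.2, 0.3, -0.7]
finger_gap: 60.3
finger_force: 0.0
```

```bash
cat > tilt.py <<'E'
from h import *
import sys
O=np.array([593.5,1.5,0]);a=np.radians(15.5);X=np.array([np.cos(a),np.sin(a),0]);Y=np.array([-np.sin(a),np.cos(a),0])
def prof(n):
    p,d,i=grab(n); P=cloud(i,d); h=cv2.cvtColor(p,cv2.COLOR_BGR2HSV)
    Q=P-O; s=np.stack([Q@X,Q@Y,P[...,2]],-1)
    m=(d>0)&(abs(s[...,1])<60)&(s[...,0]>-120)&(s[...,0]<40)&(s[...,2]>3)&(s[...,2]<85)&(h[...,1]<70)
    q=s[m]; print(n,"stop frame z-bin: n, x 10/50/90 pct, y range")
    for z in range(3,85,8):
        b=q[(q[:,2]>=z)&(q[:,2]<z+8)]
        if len(b)>4: print(z,len(b),np.percentile(b[:,0],[10,50,90]).round(),np.percentile(b[:,1],[2,98]).round())
    return p
E
python3 - <<'E'
from tilt import *
p=prof("side"); prof("top"); cv2.imwrite("pics/s4.png",cv2.resize(p[140:300,150:350],None,fx=3.5,fy=3.5,interpolation=2)); s=manip.read_state(); print(s["eef_pos"],s["wrist_force"])
E
```

```text
side stop frame z-bin: n, x 10/50/90 pct, y range
3 183 [-59. -39. -16.] [-58.  40.]
11 206 [-59. -35. -11.] [-57.  41.]
19 234 [-59. -31.  -5.] [-58.  42.]
27 211 [-59. -27.  -2.] [-57.  46.]
35 168 [-60. -43.   0.] [-57.  44.]
43 130 [-60. -48.   1.] [-57.  47.]
51 140 [-60. -46.  -9.] [-47.  40.]
59 140 [-60. -47.  -5.] [-45.  42.]
67 77 [-61. -56. -47.] [-43.  41.]
75 42 [-61. -57. -50.] [-42.  40.]
83 6 [-60. -57. -52.] [33. 41.]
top stop frame z-bin: n, x 10/50/90 pct, y range
3 14 [-118. -104.   31.] [-60. -37.]
11 9 [29. 31. 32.] [-60. -33.]
[542.67640818  -8.81940773  26.96835487] [-0.71685896  0.43147212  0.20677222]
```

View pics/s4.png

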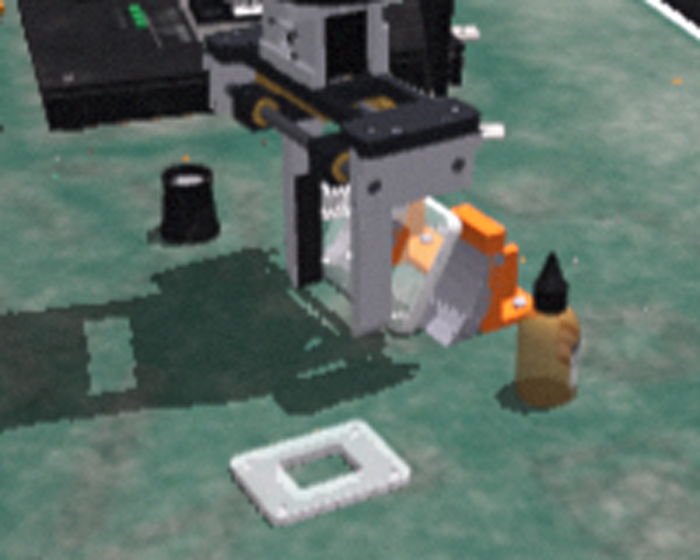

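Leaning at about 60°; its lower edge is a few mm before the toe. A few mm more in fine steps.

Request:
step_arm --series '[1.9,0.5,0,0,0.36,1.9,0.5,0,0,0.36,1.9,0.5,0,0,0.36,0,0,0,0,0.36]'

```text
clock: 7.98
eef_pos: [548.5, -7.3, 26.9]
eef_rot: [3.142, -0.0, 0.27]
wrist_force: [-0.2, 0.5, -0.6]
finger_gap: 59.7
finger_force: 0.0
```

```bash
cat > edge.py <<'E'
from tilt import *
# edge-on end (-y) of the plate in side view: depth points near y=-44..-52 in stop frame
def end(n="side"):
    p,d,i=grab(n); P=cloud(i,d); h=cv2.cvtColor(p,cv2.COLOR_BGR2HSV); Q=P-O
    s=np.stack([Q@X,Q@Y,P[...,2]],-1)
    m=(d>0)&(s[...,1]>-53)&(s[...,1]<-41)&(s[...,0]>-110)&(s[...,0]<12)&(s[...,2]>2)&(s[...,2]<80)&(h[...,1]<60)&(h[...,2]>150)
    q=s[m][:,[0,2]].astype(np.float32)
    if len(q)>10: r=cv2.minAreaRect(q); print(len(q),r,"zmax",q[:,1].max(),"xmin/max",q[:,0].min(),q[:,0].max(),"line deg",np.degrees(np.arctan2(*cv2.fitLine(q,cv2.DIST_HUBER,0,.01,.01).ravel()[[1,0]])))
    return p
E
python3 -c "
from edge import *
p=end(); cv2.imwrite('pics/s5.png',cv2.resize(p[140:300,150:350],None,fx=3.5,fy=3.5,interpolation=2)); s=manip.read_state(); print(s['eef_pos'],s['wrist_force'])"
```

```text
156 ((-13.173091888427734, 34.16263198852539), (64.23994445800781, 20.908203125), 66.48902130126953) zmax 66.17859 xmin/max -33.169987 -0.5331336 line deg 68.83025
[548.44034295  -7.30107293  26.96123289] [-0.18390136  0.02183504 -0.47024887]
```

Tilt about 67°, top edge at 66 mm: as the description says it should lean. Backing off, then going over the stop with shut fingers.

Request:
step_arm --series '[-4,-1.1,0,0,0.36,-4,-1.1,0,0,0.36,-4,-1.1,0,0,0.36,-4,-1.1,0,0,0.36,-4,-1.1,0,0,0.36,-4,-1.1,0,0,0.36,0,0,15,0,0.36,0,0,25,0,0.36,0,0,30,0,0.36,0,0,30,0,0.36,10,2.5,10,0,0.6,15,4,0,0,1,18,4,0,0,1,18,4,0,0,1,18,4,0,0,1,13,3,0,0,1,0,0,0,0,1,0,0,0,0,1]'

```text
clock: 10.28
eef_pos: [616.0, 7.6, 136.6]
eef_rot: [-3.141, 0.001, 0.27]
wrist_force: [-0.6, 0.2, -0.3]
finger_gap: 0.4
finger_force: 0.0
```

```bash
python3 -c "
from edge import *
p=end(); cv2.imwrite('pics/s6.png',cv2.resize(p[120:300,150:375],None,fx=3.3,fy=3.3,interpolation=2))"
```

```text
92 ((-17.02487564086914, 35.48363494873047), (65.33879852294922, 14.864823341369629), 71.58503723144531) zmax 65.973724 xmin/max -32.10604 -0.27129075 line deg 67.00087
```

View pics/s6.png

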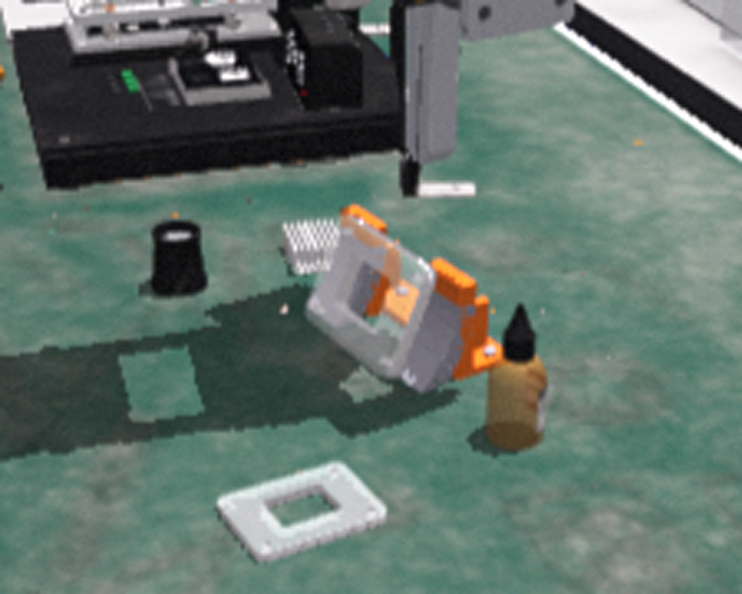

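The plate stands leaning with its top edge at (350,220)–(430,265) and the shut fingers are behind it. Going down behind the top edge, then pulling back.

Request:
step_arm --series '[0,0,-15,0,1,0,0,-20,0,1,0,0,-15,0,1,0,0,-8,0,1,0,0,-3.5,0,1,0,0,0,0,1]'

```text
clock: 11.08
eef_pos: [616.5, 7.6, 75.6]
eef_rot: [3.141, -0.0, 0.27]
wrist_force: [-0.5, -0.2, 0.5]
finger_gap: 0.8
finger_force: 0.0
```

Request:
step_arm --series '[-3.8,-1.1,0,0,1,-3.8,-1.1,0,0,1,-3.8,-1.1,0,0,1,-3.8,-1.1,0,0,1,-2.9,-0.8,0,0,1,-2.9,-0.8,0,0,1,-2.9,-0.8,0,0,1,-2.9,-0.8,0,0,1,-2.9,-0.8,0,0,1,-2.9,-0.8,0,0,1]'

```text
clock: 12.32
eef_pos: [583.6, -1.7, 75.4]
eef_rot: [-3.142, -0.0, 0.27]
wrist_force: [0.1, 0.2, -0.5]
finger_gap: 0.5
finger_force: 0.0
```

```bash
python3 -c "
from edge import *
p=end(); cv2.imwrite('pics/s7.png',cv2.resize(p[120:300,150:375],None,fx=3.3,fy=3.3,interpolation=2))"
```

```text
112 ((-24.88192367553711, 36.139041900634766), (23.450481414794922, 67.25482940673828), 2.368582010269165) zmax 69.62645 xmin/max -35.834114 -12.253434 line deg -80.30017
```

View pics/s7.png

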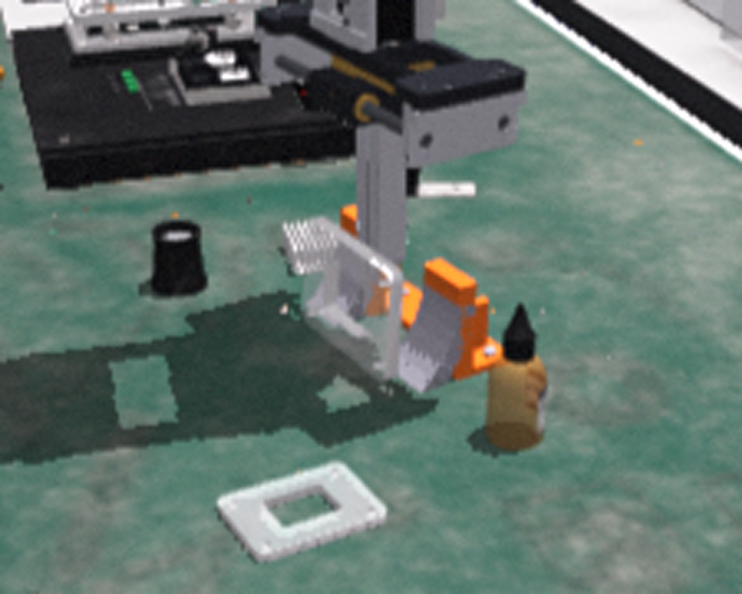

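The plate is nearly vertical, held by the fingers from behind. Continuing until it tips.

Request:
step_arm --series '[-2.9,-0.8,0,0,1,-2.9,-0.8,0,0,1,-2.9,-0.8,0,0,1,-2.9,-0.8,0,0,1,-2.9,-0.8,0,0,1,-2.9,-0.8,0,0,1,-2.9,-0.8,0,0,1,0,0,0,0,1,0,0,0,0,1]'

```text
clock: 13.5
eef_pos: [563.5, -7.2, 75.5]
eef_rot: [3.142, -0.0, 0.27]
wrist_force: [-0.7, -0.1, -0.6]
finger_gap: 0.2
finger_force: 0.0
```

```bash
python3 -c "
from edge import *
p=end(); prof('side'); cv2.imwrite('pics/s8.png',cv2.resize(p[120:300,150:375],None,fx=3.3,fy=3.3,interpolation=2))"
```

```text
172 ((-59.280094146728516, 6.660943984985352), (96.3633804321289, 12.482623100280762), 3.186305046081543) zmax 15.514512 xmin/max -107.70605 -11.425708 line deg 0.61595505
side stop frame z-bin: n, x 10/50/90 pct, y range
3 1054 [-105.  -69.  -20.] [-54.  49.]
11 136 [-16. -12.  -8.] [-58.  58.]
19 95 [-10.  -7.  -4.] [-58.  56.]
27 59 [-4. -2.  2.] [-59.  29.]
35 51 [-1.  0.  6.] [-60.  28.]
43 37 [-12.   2.   6.] [-59.  29.]
51 30 [-41. -38. -27.] [-13.   7.]
59 57 [-40. -38. -25.] [-15.   8.]
67 54 [-40. -37. -26.] [-17.   8.]
75 62 [-41. -37. -25.] [-16.   9.]
83 14 [-41. -38. -29.] [-16.   4.]
```

View pics/s8.png

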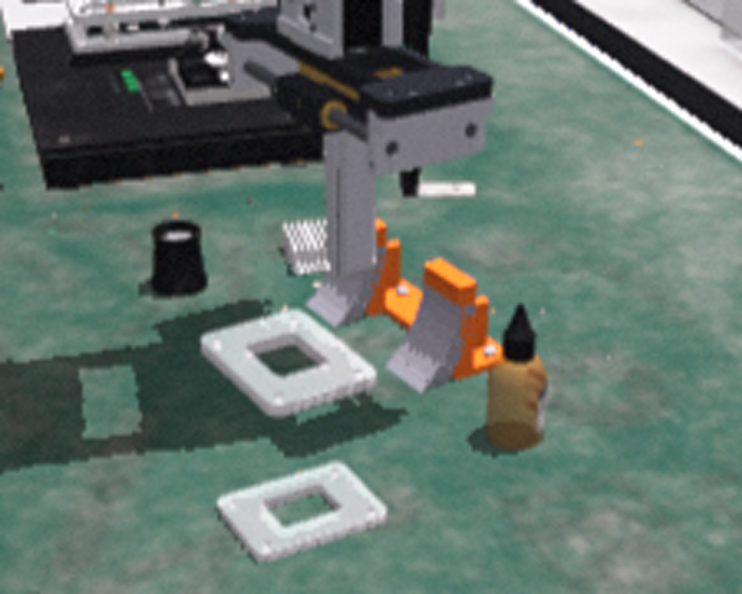

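The plate lies flat at crop (290,360) in front of the stop, turned over. The bottle, loupe and heat sink have not moved. Lifting the fingers clear.

Request:
step_arm --series '[0,0,20,0,1,0,0,30,0,1,0,0,30,0,1,0,0,20,0,1,0,0,0,0,1,0,0,0,0,1,0,0,0,0,1,0,0,0,0,1]'

```text
clock: 14.6
eef_pos: [563.3, -7.2, 174.8]
eef_rot: [-3.141, 0.001, 0.27]
wrist_force: [-0.6, -0.5, -0.2]
finger_gap: 0.4
finger_force: 0.0
```

```bash
python3 -c "
from edge import *
end(); print(manip.sign_off())"
```

```text
171 ((-59.14714431762695, 7.123688220977783), (96.70378112792969, 11.235135078430176), 2.539278984069824) zmax 14.798462 xmin/max -107.55639 -10.95524 line deg 0.43191975
the job is handed in; nothing more can be done
None
```

The large white plate was turned over by pushing only and now lies flat, upside down, in front of the stop; bottle, loupe and heat sink look unmoved, and the job was handed in at about 14.7 s.

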